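# Undo the wing nut and swing the clamp bolt out of its slot

## Robot

A 6-joint arm with a two-finger parallel gripper is mounted at the origin on the work surface. World frame = base frame: x ahead of the robot, y to its left, z up, the work surface at z = 0. Lengths are in m, angles in rad, forces in N, time in s.
With the tool pointing down it reaches from about 0.225 to 0.875 m from the base axis. Payload 3.4 kg.
Tool frame: the origin (TCP) lies midway between the tips of the shut fingers; the grasp point (between the pads) lies 19 mm behind it (manip.grip_point_offset is the distance from the TCP to the grasp point, in m); z points along the fingers, y is the line along which they close (so a half turn about z gives the same grasp; the last joint's range is limited). The gripper opens to 85 mm and grips with 20 to 120 N. Pads are 22 mm wide; open, the fingers measure 114 mm over their backs; the gripper's body (76 mm by 85 mm) begins 54 mm behind the grasp point. The pads swing forward as they close: fully open they stand 13 mm farther back than shut.
Start: joints at [-1.239, 0.276, 1.505, -0, 1.361, -0.121], TCP at [0.252, -0.517, 0.196] pointing down, gripper open.
Joint ranges: [-2.89, 2.89], [-0.75, 2.08], [0.22, 2.7], [-1.18, 4.32], [0.11, 2.71], [-2.7, 2.7]. Speed limits (rad/s): [2.57, 2.57, 3.14, 3.14, 3.14, 3.14].

## Interface

Orientations are given as a unit quaternion [w, x, y, z].
In Python, from rig import manip gives the robot as it stands.
- The arm moves only by the shell command python3 -m handwheel 'ROWS' [FORCE]. ROWS is JSON, a list of rows, each an object with "translation": the shift along the tool's x, y, z in m, a list of three; "angular": the turn, a rotation vector about the tool's x, y, z in degrees, a list of three; "hand": the closure, from 0 (fully open) to 1 (shut). A call has 1 to 10 rows; each row shifts and turns the commanded pose from where the row before left it, along the tool's axes as they then stand; what a row does not reach is not made up. A row lasts 1/12 s, in which the tool goes at most 41.7 mm and 7.16 degrees, less where a joint would pass 70% of its speed; a pose out of reach is approached as far as the arm can. A call with a gripper value outside its range is refused whole. The fingers move at their own pace and stop on an object; FORCE is the grip in N (left out, the last holds). Time passes only in rows, so rows that do not move let the fingers close. It gives the time, the measured TCP pose, the force, the opening and the grip force at its end, in the units of the state.
- manip.get_state(): the state, without advancing time (a new reading comes with each control period).
- manip.get_image(name): name is "scene" or "top" or "wrist"; returns the picture (480x640x3 uint8, red, green, blue); there is no depth.
- manip.camera_info(name): a dict with "camera_matrix" (3x3 intrinsics, pixels), "k1" (the pictures are not rectified: a ray, as slopes to the right and down, at radius r is drawn at 1 + k1 r^2 times it, then the intrinsics apply), "eye" and "orientation" of the camera in the world; the wrist camera has in their place "tool_from_camera" (4x4, takes a point from camera to tool coordinates, whose origin is the TCP and whose axes are the flange's). Camera axes: x right, y down, z forward; pixel columns grow to the right and rows downward; lengths in m; the calibration is good to about 2 mm. A picture is of the moment at which its call begins: read the wrist's pose just before it. camera_info takes no time and is no camera call.
- manip.sign_off(): hands the job in; it is judged then, once.
The state is a dict: "clock": time; "qpos": joint angles; "qd": joint speeds; "effort": joint torques, N m; "position": TCP position; "ee_rot": TCP orientation; "contact_force": force on the tool from outside, world axes, zero at the start; "moment": the same for the moment, N m; "width": finger opening in m; "gripper_force": force on a finger pad.
Only numpy, scipy, OpenCV 4.12 (cv2) and the standard library are available. Lean on these libraries where they do the work, as an engineer would, in place of code of your own. Each camera call takes 0.05 s, during which the arm holds its last target. There are 200 camera calls.

## Task

Undo the clamp bar of the woodworking jig: loosen the wing nut (counter-clockwise seen from above) by feel, just until the swing bolt comes out of the slotted end of the bar, and swing the bolt outward, away from the bar, until it leans at least half way down, then let go. Work gently: never force the bolt while the nut is still caught behind the lip, do not let the bolt slam over, do not run the nut up against the cap on the bolt's end or bump the cap, and leave the other things on the bench where they are.

Things in the scene. Friction and masses are not known exactly. Their poses are not given: they have to be found in the camera images.
- eyebolt: Steel swing bolt, shank 9 mm thick, upright at the start in the slot at the bar's end. Origin: its pivot pin, 28 mm above the bench. z runs up along the bolt, x points outward, the way it swings (away from the bar), y is the pivot. Range: upright to 1.2 rad outward; the stiff pivot holds it where left (1.3 N at the wings moves it when free). Inward it meets the slot's end after 1.5 mm.
- wing_nut (a point): Steel wing nut: two ears in one plane, any yaw, 54 mm long in all, 15 mm thick (the grip), 26 mm high, 13 mm gap between them for the bolt. Point: on the bolt's axis, 82 mm from the pivot; x along the ears, z up the bolt. It turns but does NOT rise with it: it is mid-height of the ears (110 mm above the bench) for the nut at its lowest; the nut really starts 0 to 4.6 mm higher, unmeasured.
- thread_foot (a point): Point on the bolt's axis 60 mm from the pivot, level with the bar's top: where the underside of the nut's collar is at its lowest. The collar is 23 mm across, 5 mm thick; its top is 4 mm below the ears' lower edge. Counter-clockwise from above lifts the nut 12 mm a turn (1.9 mm per rad); turning takes about 0.2 N m and it stays where left.
- bar: Flat aluminium clamp bar, fixed, 36 mm wide, 12 mm thick, top 88 mm above the bench, on a timber blank on the jig. Origin: on the bench under the upright bolt's axis; x outward along the bar, z up. It runs 260 mm to -x and ends at x = +17 mm in a fork with a 12 mm slot open to +x. It may bear 25 N from nut or anything; close to coming free that is about a third as much at the wings.
- lip (a point): Middle of the top of the lip: 3 mm thick, 4 mm high, across both prongs at the bar's end, 14 to 17 mm outward of the bolt's axis. It catches the nut's collar. The bolt comes free when the nut is about 5 mm (4.5 to 5.3) above its lowest place. Caught, the wings stop after 4 to 6 mm of push (up to 15 mm when nearly free); free, the bolt swings on with no catch.
- cap: Dark steel cap, 11 mm across, 9 mm high, on the bolt's end between the ears. Origin: the bolt's pivot, with the bolt's axes; its underside, 82.5 mm from the pivot, stops the nut 7.2 mm above its lowest place. It must not be pressed by more than 4 N, by the nut or anything else (the ears' outer ends stand clear of it).
- offcut: Bystander: timber offcut 75 x 45 x 27 mm, near the jig.
- screwdriver: Bystander: screwdriver with a dark wooden handle, lying near the jig.
- tape_measure: Bystander: tape measure, 70 x 66 x 36 mm, near the jig.
- bench_dog: Bystander: steel bench dog, a round pin 55 mm tall, standing.
- mallet: Bystander: wooden mallet, lying.
- wax_tin: Bystander: wax tin, 84 mm across, 50 mm tall.
- glue: Bystander: glue bottle, 60 mm across, 170 mm tall, standing.

How it is judged:
By the outcome, as a careful person would: the job done as asked, in the order asked, and still so for the second after the job is handed in, with the robot touching nothing.
It also fails if it takes over 72 s, if anything falls off the work surface, if the arm or the gripper's body presses on something with over 40 N, if the wrist force passes 120 N, or if a joint passes its speed limit or range.

## Working session

There is one attempt and no reset: what is moved stays moved. The work goes in short steps, Python scripts to look and compute and a shell command to move; the robot and the scene stay as the last step left them, time stands still between calls to the robot, and variables do not carry over. Pictures are saved under pics/ and viewed, at most 10 in all, crops included, and the job is handed in when it is done.

```bash
mkdir -p pics; ls; python3 - <<'E'
from rig import manip
import cv2,numpy as np
s=manip.get_state();print({k:np.round(v,3).tolist() for k,v in s.items()}, manip.grip_point_offset)
for n in("scene","top","wrist"):
    print(n,manip.camera_info(n)); cv2.imwrite(f"pics/{n}0.png",manip.get_image(n)[:,:,::-1])
E
```

```text
pics
{'clock': 0.0, 'qpos': [-1.239, 0.277, 1.506, -0.0, 1.361, -0.121], 'qd': [-0.0, 0.0, -0.001, 0.0, 0.001, -0.001], 'effort': [0.001, -41.677, -24.58, 0.0, 0.011, -0.0], 'position': [0.251, -0.516, 0.196], 'ee_rot': [-0.001, 0.974, 0.224, -0.0], 'contact_force': [0.888, 0.47, 0.244], 'moment': [0.055, 0.005, 0.005], 'gripper_force': 0.0, 'width': 0.085} 0.0187
scene {'camera_matrix': array([[499.21893225,   0.        , 313.46842406],
       [  0.        , 499.21893225, 232.90379797],
       [  0.        ,   0.        ,   1.        ]]), 'k1': -0.09520386794952888, 'eye': array([1.03889208, 0.05275189, 0.7811759 ]), 'orientation': array([-0.23321462,  0.77403831,  0.56367465, -0.16954799])}
top {'camera_matrix': array([[551.01610304,   0.        , 315.83645044],
       [  0.        , 551.01610304, 238.7540471 ],
       [  0.        ,   0.        ,   1.        ]]), 'k1': -0.005534912279696251, 'eye': array([0.37084156, 0.19590508, 1.14036864]), 'orientation': array([-0.06867033,  0.7085337 , -0.69869814,  0.07131118])}
wrist {'camera_matrix': array([[339.50026286,   0.        , 322.49004595],
       [  0.        , 339.50026286, 243.1247574 ],
       [  0.        ,   0.        ,   1.        ]]), 'k1': -0.05755835223597411, 'tool_from_camera': array([[ 2.44535189e-04, -9.57628872e-01, -2.88005005e-01,
         7.30545474e-02],
       [ 9.99999925e-01,  1.47436175e-04,  3.58834153e-04,
        -9.15453587e-04],
       [-3.01167589e-04, -2.88005072e-01,  9.57628836e-01,
        -1.76654936e-01],
       [ 0.00000000e+00,  0.00000000e+00,  0.00000000e+00,
         1.00000000e+00]])}
```

View pics/scene0.png

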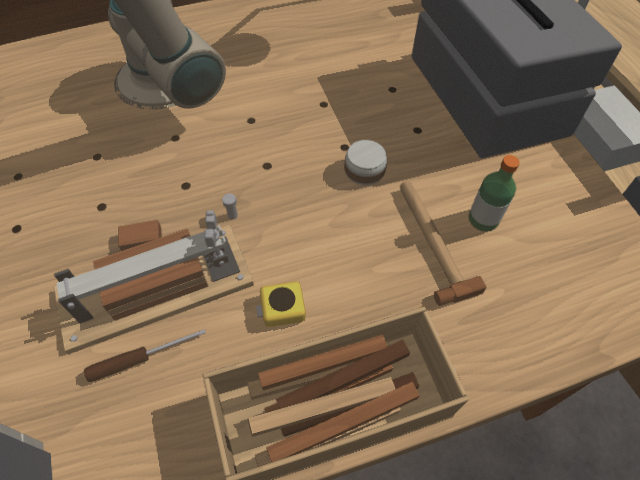

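View pics/top0.png

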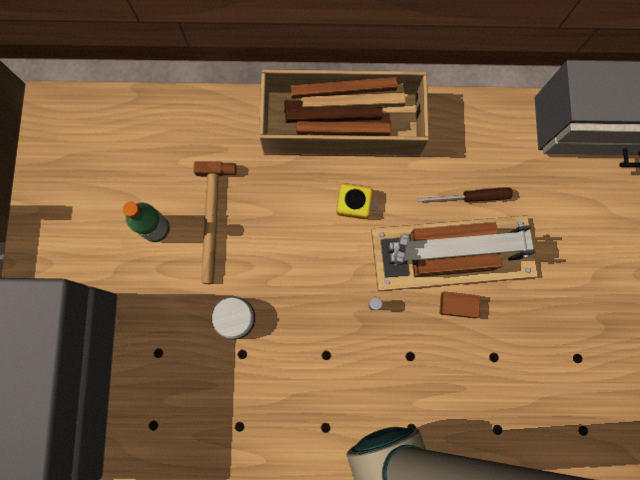

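The scene view shows the jig at lower left, with the nut near (213,222). In the top view the nut is near (400,248), and the bar runs right towards (530,243). The bench dog is at (376,303) and the tape measure at (355,200). Next I'll zoom in on the nut.

```bash
cat > h.py <<'E'
import numpy as np,cv2
from rig import manip
from scipy.spatial.transform import Rotation as R
def rot(q): return R.from_quat([q[1],q[2],q[3],q[0]]).as_matrix()
def cam(n,s=None):
    c=manip.camera_info(n)
    if n!="wrist": return c,rot(c["orientation"]),np.array(c["eye"])
    T=np.array(c["tool_from_camera"]);A=rot(s["ee_rot"]);return c,A@T[:3,:3],A@T[:3,3]+s["position"]
def ray(n,uv,s=None):
    c,A,e=cam(n,s);K=c["camera_matrix"]
    p=cv2.undistortPoints(np.array([[uv]],float),K,np.array([c["k1"],0,0,0,0.]))[0,0]
    return e,A@np.array([p[0],p[1],1])
def onz(n,uv,z,s=None):
    e,d=ray(n,uv,s);return e+d*(z-e[2])/d[2]
def tri(r):
    M=0;b=0
    for e,d in r:
        d=d/np.linalg.norm(d);P=np.eye(3)-np.outer(d,d);M=M+P;b=b+P@e
    return np.linalg.solve(M,b)
def proj(n,X,s=None):
    c,A,e=cam(n,s);x=A.T@(np.array(X)-e);return cv2.projectPoints(x[None],np.zeros(3),np.zeros(3),c["camera_matrix"],np.array([c["k1"],0,0,0,0.]))[0][0,0]
E
python3 - <<'E'
import cv2,numpy as np
a=cv2.imread("pics/top0.png")[215:290,365:465];b=cv2.imread("pics/scene0.png")[195:295,175:275]
a=cv2.resize(a,None,fx=4,fy=4,interpolation=2);b=cv2.resize(b,None,fx=4,fy=4,interpolation=2)
a=cv2.copyMakeBorder(a,0,100,0,0,0);cv2.imwrite("pics/z0.png",np.hstack([a,b]))
E
```

```text
(no output)
```

View pics/z0.png

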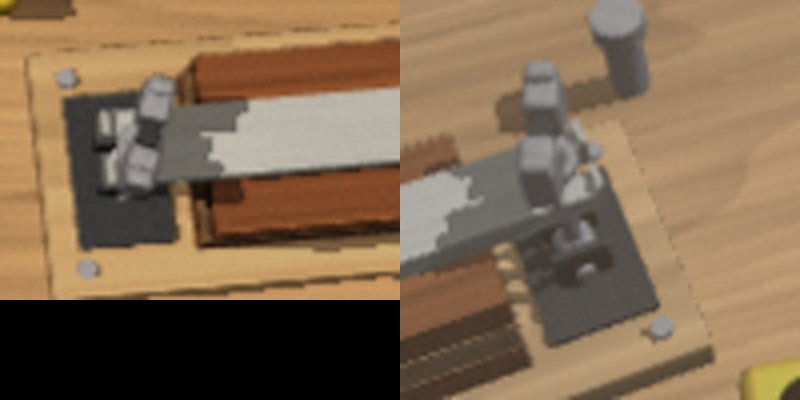

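```bash
python3 - <<'E'
from h import *
t=lambda x,y:(365+x/4-.4,215+y/4-.4); s=lambda x,y:(175+x/4-.4,195+y/4-.4)
print("cap top", onz("top",t(149,131),.1195))
e1=tri([ray("top",t(158,84)),ray("scene",s(540,67))]);print("ear1 top? tri",e1)
a=onz("top",t(157,98),.124);b=onz("top",t(143,164),.124);print(a,b,np.linalg.norm(a-b),(a+b)/2,np.degrees(np.arctan2(*(a-b)[[1,0]])))
# bar edges: light/grey strip on top z=.088: fit via end pts
p=onz("top",(530,243.5),.088)
for (x,y0,y1) in ((240,100,180),(390,88,165)):
    print(onz("top",t(x,y0),.088),onz("top",t(x,y1),.088))
print("dog",onz("top",(376,303),.055),"scene",onz("scene",(229,199),.055))
# plate/board corners
E
```

```text
cap top [0.56180637 0.03107221 0.1195    ]
ear1 top? tri [0.59749144 0.10974525 0.19317586]
[0.5768201  0.02775599 0.124     ] [0.54521804 0.03488008 0.124     ] 0.03239509818719504 [0.56101907 0.03131804 0.124     ] -12.703885883562648
[ 0.58370819 -0.01868453  0.088     ] [ 0.54421295 -0.01768147  0.088     ]
[ 0.59074769 -0.09218133  0.088     ] [ 0.55261274 -0.0907004   0.088     ]
dog [0.46193875 0.0733994  0.055     ] scene [0.46285526 0.07626276 0.055     ]
```

```bash
R='{"translation":[0.0259,-0.01785,-0.001],"angular":[0,0,0],"hand":0}'; 
python3 -m handwheel '[{"translation":[0.0259,-0.01785,-0.001],"angular":[0,0,0],"hand":0},{"translation":[0.0259,-0.01785,-0.001],"angular":[0,0,0],"hand":0},{"translation":[0.0259,-0.01785,-0.001],"angular":[0,0,0],"hand":0},{"translation":[0.0259,-0.01785,-0.001],"angular":[0,0,0],"hand":0},{"translation":[0.0259,-0.01785,-0.001],"angular":[0,0,0],"hand":0},{"translation":[0.0259,-0.01785,-0.001],"angular":[0,0,0],"hand":0},{"translation":[0.0259,-0.01785,-0.001],"angular":[0,0,0],"hand":0},{"translation":[0.0259,-0.01785,-0.001],"angular":[0,0,0],"hand":0},{"translation":[0.0259,-0.01785,-0.001],"angular":[0,0,0],"hand":0},{"translation":[0.0259,-0.01785,-0.001],"angular":[0,0,0],"hand":0}]' 30
python3 -m handwheel '[{"translation":[0.0259,-0.01785,-0.001],"angular":[0,0,0],"hand":0},{"translation":[0.0259,-0.01785,-0.001],"angular":[0,0,0],"hand":0},{"translation":[0.0259,-0.01785,-0.001],"angular":[0,0,0],"hand":0},{"translation":[0.0259,-0.01785,-0.001],"angular":[0,0,0],"hand":0},{"translation":[0.0259,-0.01785,-0.001],"angular":[0,0,0],"hand":0},{"translation":[0.0259,-0.01785,-0.001],"angular":[0,0,0],"hand":0},{"translation":[0.0259,-0.01785,-0.001],"angular":[0,0,0],"hand":0},{"translation":[0.0259,-0.01785,-0.001],"angular":[0,0,0],"hand":0},{"translation":[0.0259,-0.01785,-0.001],"angular":[0,0,0],"hand":0},{"translation":[0.0259,-0.01785,-0.001],"angular":[0,0,0],"hand":0}]' 30
python3 -m handwheel '[{"translation":[0,0,0],"angular":[0,0,6.4],"hand":0},{"translation":[0,0,0],"angular":[0,0,6.4],"hand":0},{"translation":[0,0,0],"angular":[0,0,6.4],"hand":0},{"translation":[0,0,0],"angular":[0,0,6.4],"hand":0},{"translation":[0,0,0],"angular":[0,0,6.4],"hand":0},{"translation":[0,0,0],"angular":[0,0,6.6],"hand":0},{"translation":[0,0,0],"angular":[0,0,0],"hand":0},{"translation":[0,0,0],"angular":[0,0,0],"hand":0}]'
python3 - <<'E'
from h import *
import json
s=manip.get_state();im=manip.get_image("wrist");cv2.imwrite("pics/w1.png",im[:,:,::-1])
json.dump({k:np.array(v).tolist() for k,v in s.items()},open("w1.json","w"))
A=rot(s["ee_rot"]);print(s["clock"],s["position"],A.round(4),s["qpos"],s["contact_force"])
E
```

```text
clock: 0.98
position: [0.4067, -0.2417, 0.2063]
ee_rot: [-0.0, 0.975, 0.224, -0.0]
contact_force: [-0.0, -0.6, 0.9]
width: 0.0854
gripper_force: 0.0
clock: 1.82
position: [0.5615, 0.0321, 0.2161]
ee_rot: [0.0, 0.974, 0.225, -0.0]
contact_force: [0.0, -0.2, -0.2]
width: 0.0855
gripper_force: 0.0
clock: 2.48
position: [0.561, 0.0306, 0.2161]
ee_rot: [0.0, 0.994, -0.109, -0.0]
contact_force: [0.4, 0.2, 0.1]
width: 0.0855
gripper_force: 0.0
2.4833 [0.56099589 0.03055507 0.2161046 ] [[ 9.763e-01 -2.163e-01 -6.000e-04]
 [-2.163e-01 -9.763e-01 -1.000e-04]
 [-6.000e-04  2.000e-04 -1.000e+00]] [-6.93583210e-02  2.46016708e-01  1.49790199e+00 -1.01273644e-04
  1.39824996e+00  1.71947690e+00] [0.35667446 0.23212682 0.1297402 ]
```

View pics/w1.png

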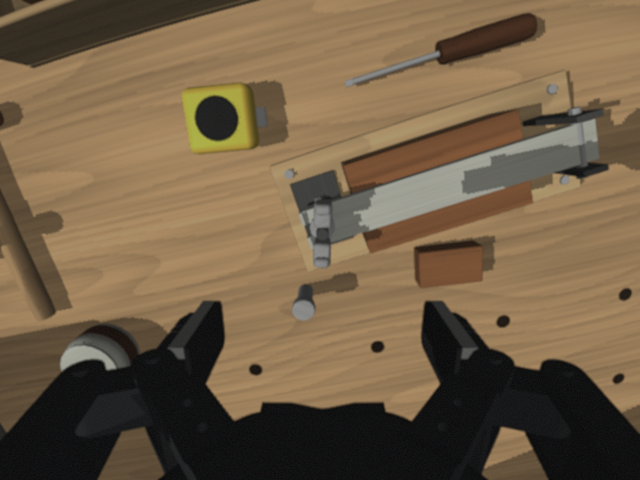

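The wrist view shows the nut between the finger directions, with ears at about (322,207) and (321,255), so it is aligned with tool x. The bench dog is at (304,300) and the offcut at (448,265). I'll zoom in once for precise points.

```bash
python3 - <<'E'
import cv2
a=cv2.imread("pics/w1.png")[180:280,280:400];cv2.imwrite("pics/z1.png",cv2.resize(a,None,fx=6,fy=6,interpolation=2))
E
```

```text
(no output)
```

View pics/z1.png

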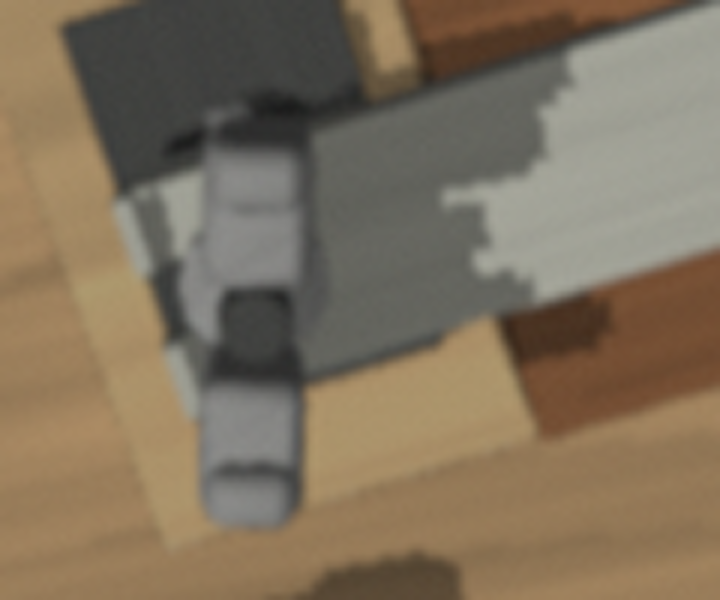

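```bash
python3 - <<'E'
from h import *
import json
s={k:np.array(v) for k,v in json.load(open("w1.json")).items()}
w=lambda x,y:(280+x/6-.4,180+y/6-.4)
A=rot(s["ee_rot"])
f=lambda n,p,z:print(n,onz("wrist",p,z,s).round(4),"tool",(A.T@(onz("wrist",p,z,s)-s["position"])).round(4))
f("cap",w(258,322),.1195)
for z in(.123,.127):
    f("ear inU",w(253,290),z);f("ear inL",w(250,382),z);f("outU",w(253,208),z);f("outL",w(250,467),z)
print("tri cap",tri([ray("wrist",w(258,322),s),ray("top",(401.85,247.35))]))
for p in((310,128),(700,8),(320,378),(720,250)): f("bar",w(*p),.088)
for p in ((118,200),(195,415)): f("lip end",w(*p),.09)
f("dog",(304,311),.055)
E
```

```text
cap [0.56   0.0311 0.1195] tool [-0.001  -0.0004  0.0966]
ear inU [0.5655 0.0306 0.123 ] tool [ 0.0045 -0.001   0.0931]
ear inL [0.5528 0.0338 0.123 ] tool [-0.0086 -0.0015  0.0931]
outU [0.5767 0.0281 0.123 ] tool [ 0.0159 -0.001   0.0931]
outL [0.5407 0.0365 0.123 ] tool [-0.0211 -0.0015  0.0931]
ear inU [0.5665 0.0304 0.127 ] tool [ 0.0055 -0.001   0.0891]
ear inL [0.554  0.0336 0.127 ] tool [-0.0074 -0.0015  0.0891]
outU [0.5775 0.0279 0.127 ] tool [ 0.0167 -0.001   0.0891]
outL [0.542  0.0362 0.127 ] tool [-0.0197 -0.0015  0.0891]
tri cap [0.56105309 0.03125618 0.12269832]
bar [0.5796 0.0187 0.088 ] tool [0.0208 0.0075 0.1281]
bar [ 0.5848 -0.0417  0.088 ] tool [0.0389 0.0654 0.1281]
bar [0.5408 0.0254 0.088 ] tool [-0.0185  0.0094  0.1281]
bar [ 0.5476 -0.0389  0.088 ] tool [0.002  0.0707 0.1281]
lip end [0.5755 0.0493 0.09  ] tool [ 0.0102 -0.0215  0.1261]
lip end [0.5397 0.0456 0.09  ] tool [-0.0239 -0.0101  0.1261]
dog [0.4605 0.0742 0.055 ] tool [-0.1075 -0.0209  0.1612]
```

```bash

python3 -m handwheel '[{"translation":[-0.0007,-0.0008,0.02],"angular":[0,0,0],"hand":0},{"translation":[0,0,0.02],"angular":[0,0,0],"hand":0},{"translation":[0,0,0.02],"angular":[0,0,0],"hand":0},{"translation":[0,0,0.02],"angular":[0,0,0],"hand":0},{"translation":[0,0,0.015],"angular":[0,0,0],"hand":0},{"translation":[0,0,0.011],"angular":[0,0,0],"hand":0},{"translation":[0,0,0.010],"angular":[0,0,0],"hand":0},{"translation":[0,0,0],"angular":[0,0,0],"hand":0},{"translation":[0,0,0],"angular":[0,0,0],"hand":0}]' 20
python3 -m handwheel '[{"translation":[0,0,0],"angular":[0,0,0],"hand":0.5},{"translation":[0,0,0],"angular":[0,0,0],"hand":0.6},{"translation":[0,0,0],"angular":[0,0,0],"hand":0.6},{"translation":[0,0,0],"angular":[0,0,0],"hand":0.6},{"translation":[0,0,0],"angular":[0,0,0],"hand":0.6}]' 20
```

```text
clock: 3.28
position: [0.5605, 0.0314, 0.1002]
ee_rot: [0.0, 0.994, -0.11, -0.0]
contact_force: [0.0, -1.0, 0.3]
width: 0.0853
gripper_force: 0.0
clock: 3.7
position: [0.5609, 0.0315, 0.1008]
ee_rot: [0.0, 0.994, -0.11, 0.0]
contact_force: [-0.2, 1.0, 0.1]
width: 0.034
gripper_force: 0.0
```

```bash

python3 -m handwheel '[{"translation":[0,0,0],"angular":[0,0,0],"hand":0.7},{"translation":[0,0,0],"angular":[0,0,0],"hand":0.74},{"translation":[0,0,0],"angular":[0,0,0],"hand":0.78},{"translation":[0,0,0],"angular":[0,0,0],"hand":0.8},{"translation":[0,0,0],"angular":[0,0,0],"hand":0.8}]' 20
python3 -m handwheel '[{"translation":[0,0,0],"angular":[0,0,0],"hand":0.85},{"translation":[0,0,0],"angular":[0,0,0],"hand":0.9},{"translation":[0,0,0],"angular":[0,0,0],"hand":1},{"translation":[0,0,0],"angular":[0,0,0],"hand":1},{"translation":[0,0,0],"angular":[0,0,0],"hand":1}]' 20
python3 - <<'E'
from h import *
s=manip.get_state();cv2.imwrite("pics/w2.png",manip.get_image("wrist")[:,:,::-1]);print(s["contact_force"],s["moment"],s["qpos"])
E
```

```text
clock: 4.12
position: [0.5607, 0.0315, 0.1004]
ee_rot: [0.0, 0.994, -0.11, 0.0]
contact_force: [0.6, -0.3, 0.1]
width: 0.0174
gripper_force: 0.0
clock: 4.53
position: [0.5607, 0.0315, 0.1004]
ee_rot: [0.0, 0.994, -0.11, 0.0]
contact_force: [-0.0, -0.3, -0.6]
width: -0.0
gripper_force: 0.0
[-0.00737255 -0.33525699 -0.5986739 ] [ 0.01365737  0.00327979 -0.05319544] [-6.77986937e-02  3.26032744e-01  1.68346284e+00 -6.85625487e-05
  1.13206175e+00  1.72397360e+00]
```

View pics/w2.png

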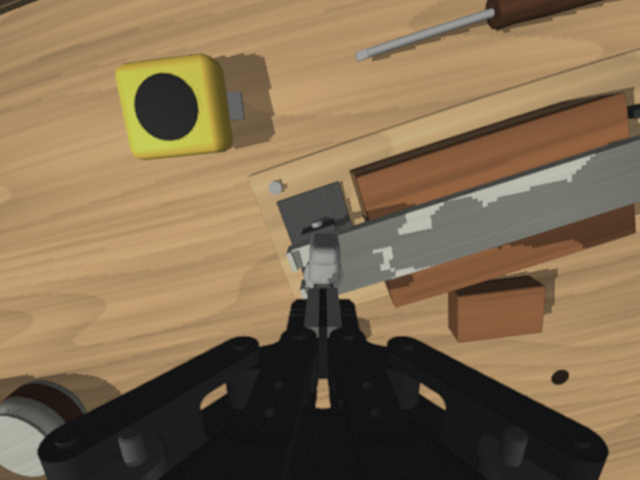

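The fingers closed on nothing (width 0). The ear blob sits at (322,262), while the finger tips are at (322,290). I'll check where the points should project.

```bash
python3 - <<'E'
from h import *
s=manip.get_state();A=rot(s["ee_rot"])
P=lambda X:proj("wrist",X,s).round(0)
for d in((0,0,0),(0,0,-.019),(.011,0,-.019),(.011,0,0)): print("tool",d,P(s["position"]+A@np.array(d)))
c=np.array([.56,.0312])
u=A[:2,0]
for z in(.097,.11,.123,.127):
    for r in(-27,-6.5,0,6.5,27): print(z,r,P([*(c+u*r/1000),z]))
a=cv2.imread("pics/w2.png")[200:350,240:410];cv2.imwrite("pics/z2.png",cv2.resize(a,None,fx=4.5,fy=4,interpolation=2))
E
```

```text
tool (0, 0, 0) [323. 276.]
tool (0, 0, -0.019) [324. 291.]
tool (0.011, 0, -0.019) [324. 270.]
tool (0.011, 0, 0) [323. 258.]
0.097 -27 [324. 317.]
0.097 -6.5 [324. 286.]
0.097 0 [324. 275.]
0.097 6.5 [324. 264.]
0.097 27 [324. 229.]
0.11 -27 [324. 329.]
0.11 -6.5 [324. 295.]
0.11 0 [324. 284.]
0.11 6.5 [324. 273.]
0.11 27 [324. 235.]
0.123 -27 [324. 342.]
0.123 -6.5 [324. 307.]
0.123 0 [324. 295.]
0.123 6.5 [324. 283.]
0.123 27 [325. 243.]
0.127 -27 [324. 346.]
0.127 -6.5 [324. 310.]
0.127 0 [325. 298.]
0.127 6.5 [325. 286.]
0.127 27 [325. 245.]
```

View pics/z2.png

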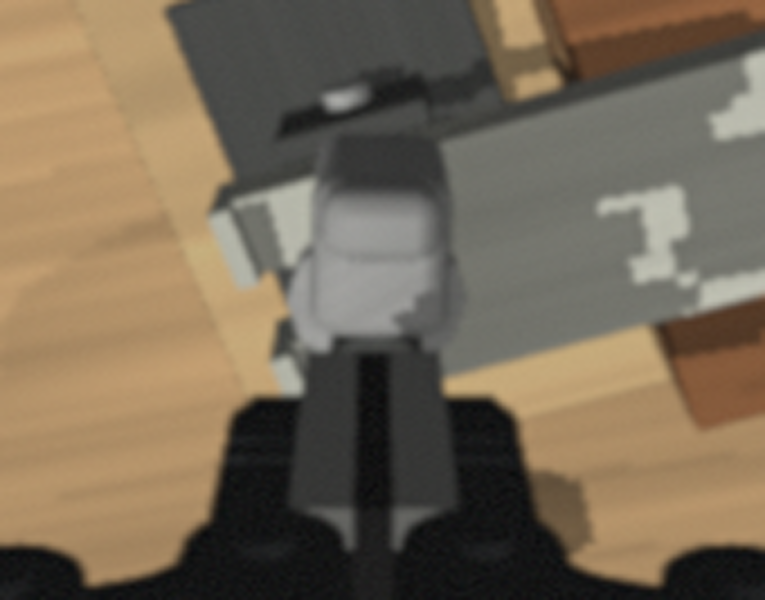

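```bash
python3 - <<'E'
from h import *
import json
s={k:np.array(v) for k,v in json.load(open("w1.json")).items()};A=rot(s["ee_rot"])
for z in(0,-.013,-.03,-.05,-.07):
    print(z,[proj("wrist",s["position"]+A@np.array([x,y,z]),s).round(0) for x,y in((.011,.0425),(-.011,.0425),(.011,.0))])
s=manip.get_state();print(s["width"],s["gripper_force"],s["position"])
a=manip.get_image("scene")[:,:,::-1];t=manip.get_image("top")[:,:,::-1];cv2.imwrite("pics/s3.png",np.hstack([cv2.resize(a[120:320,120:320],(400,400)),cv2.resize(t[150:350,300:500],(400,400))]))
E
```

```text
0 [array([400., 258.]), array([398., 294.]), array([323., 258.])]
-0.013 [array([406., 266.]), array([403., 305.]), array([324., 266.])]
-0.03 [array([414., 279.]), array([411., 321.]), array([324., 279.])]
-0.05 [array([427., 298.]), array([422., 344.]), array([324., 298.])]
-0.07 [array([443., 322.]), array([437., 374.]), array([324., 323.])]
9.354886647897113e-05 0.0 [0.56069201 0.031498   0.10038716]
```

View pics/s3.png

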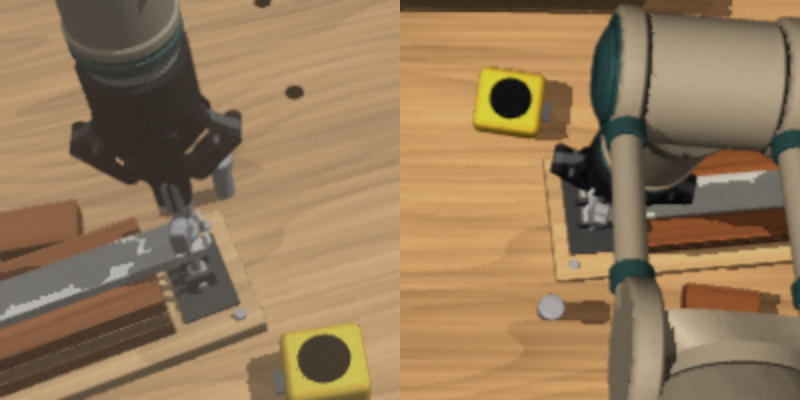

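```bash
python3 - <<'E'
from h import *
for z in(.10,.11,.12,.13,.14,.15,.16,.175): print(z,((proj("scene",[.5607,.0315,z])-120)*2).round(0), ((proj("top",[.5607,.0315,z])-[300,150])*2).round(0))
a=cv2.cvtColor(manip.get_image("scene"),cv2.COLOR_RGB2BGR)[180:260,170:270];cv2.imwrite("pics/z4.png",cv2.resize(a,None,fx=7,fy=7,interpolation=2))
E
```

```text
0.1 [183. 228.] [200. 200.]
0.11 [181. 222.] [202. 198.]
0.12 [179. 215.] [203. 196.]
0.13 [176. 208.] [205. 194.]
0.14 [174. 200.] [207. 192.]
0.15 [172. 193.] [209. 190.]
0.16 [170. 186.] [210. 188.]
0.175 [166. 174.] [213. 185.]
```

View pics/z4.png

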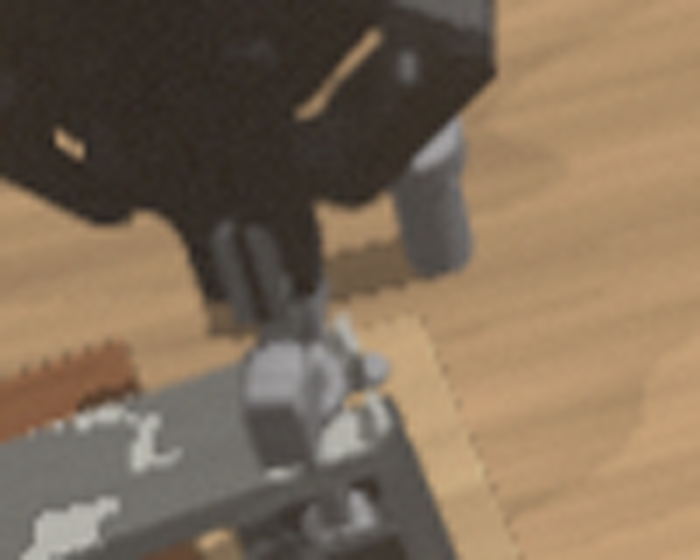

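Both the wrist and scene views show the real finger tips about 30 mm higher than the reported TCP, clear above the nut. I'll open, lower in steps watching the force, and close only to 13.6 mm. That leaves the 11 mm cap untouched while still detecting the 15 mm ears.

```bash

python3 -m handwheel '[{"translation":[0,0,0],"angular":[0,0,0],"hand":0.5},{"translation":[0,0,0],"angular":[0,0,0],"hand":0.5},{"translation":[0,0,0],"angular":[0,0,0],"hand":0.5},{"translation":[0,0,0],"angular":[0,0,0],"hand":0.5},{"translation":[0,0,0],"angular":[0,0,0],"hand":0.5},{"translation":[0,0,0.005],"angular":[0,0,0],"hand":0.5},{"translation":[0,0,0.005],"angular":[0,0,0],"hand":0.5},{"translation":[0,0,0.005],"angular":[0,0,0],"hand":0.5},{"translation":[0,0,0],"angular":[0,0,0],"hand":0.5}]' 20
python3 -m handwheel '[{"translation":[0,0,0],"angular":[0,0,0],"hand":0.7},{"translation":[0,0,0],"angular":[0,0,0],"hand":0.75},{"translation":[0,0,0],"angular":[0,0,0],"hand":0.8},{"translation":[0,0,0],"angular":[0,0,0],"hand":0.82},{"translation":[0,0,0],"angular":[0,0,0],"hand":0.84},{"translation":[0,0,0],"angular":[0,0,0],"hand":0.84}]' 20
```

```text
clock: 5.48
position: [0.5595, 0.0315, 0.0839]
ee_rot: [0.0, 0.994, -0.11, -0.001]
contact_force: [-0.4, -0.5, -0.2]
width: 0.0428
gripper_force: 0.0
clock: 5.98
position: [0.5608, 0.0313, 0.0856]
ee_rot: [0.0, 0.994, -0.11, 0.0]
contact_force: [0.9, -0.7, 0.6]
width: 0.0142
gripper_force: 15.1
```

That gives contact at 14.2 mm with 15 N: the rounded top of the ears. I'll go about 14 mm deeper.

```bash

python3 -m handwheel '[{"translation":[0,0,0],"angular":[0,0,0],"hand":0.6},{"translation":[0,0,0],"angular":[0,0,0],"hand":0.6},{"translation":[0,0,0],"angular":[0,0,0],"hand":0.6},{"translation":[0,0,0.004],"angular":[0,0,0],"hand":0.6},{"translation":[0,0,0.004],"angular":[0,0,0],"hand":0.6},{"translation":[0,0,0.003],"angular":[0,0,0],"hand":0.6},{"translation":[0,0,0.003],"angular":[0,0,0],"hand":0.6},{"translation":[0,0,0],"angular":[0,0,0],"hand":0.6}]' 20
python3 -m handwheel '[{"translation":[0,0,0],"angular":[0,0,0],"hand":0.75},{"translation":[0,0,0],"angular":[0,0,0],"hand":0.8},{"translation":[0,0,0],"angular":[0,0,0],"hand":0.82},{"translation":[0,0,0],"angular":[0,0,0],"hand":0.84},{"translation":[0,0,0],"angular":[0,0,0],"hand":0.84},{"translation":[0,0,0],"angular":[0,0,0],"hand":0.84}]' 20
python3 - <<'E'
from h import *
cv2.imwrite("pics/s5.png",manip.get_image("scene")[:,:,::-1]);cv2.imwrite("pics/w5.png",manip.get_image("wrist")[:,:,::-1])
a=cv2.imread("pics/s5.png")[180:260,170:270];b=cv2.imread("pics/w5.png")[200:360,240:400]
cv2.imwrite("pics/z5.png",np.hstack([cv2.resize(a,(400,320),interpolation=2),cv2.resize(b,(320,320),interpolation=2)]))
E
```

```text
clock: 6.65
position: [0.56, 0.0315, 0.0704]
ee_rot: [0.0, 0.994, -0.11, -0.001]
contact_force: [-0.6, 0.1, 0.3]
width: 0.0338
gripper_force: 0.0
clock: 7.15
position: [0.5608, 0.0313, 0.0715]
ee_rot: [0.0, 0.994, -0.11, 0.0]
contact_force: [-0.3, -0.7, 0.2]
width: 0.0142
gripper_force: 20.1
```

View pics/z5.png

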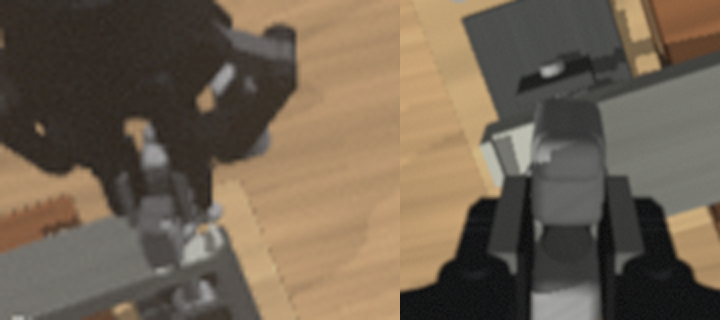

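The pads now flank the ears in both views, at 14.2 mm and 20 N. I'll grip more firmly and make the first gentle outward arc test.

```bash
cat > arc.py <<'E'
from h import *
s=manip.get_state();A=rot(s["ee_rot"]);p=np.array(s["position"])
th=np.radians(95.7);o=np.array([np.cos(th),np.sin(th),0]);ax=np.cross([0,0,1],o);pv=np.array([.560,.0312,.028])
F=np.array(s["contact_force"]);M=np.array(s["moment"])
r=p-pv
print("t",round(s["clock"],2),"F_out",(F@o).round(2),"F",F.round(1),"M",M.round(2),"gf",round(s["gripper_force"],1),"w",round(s["width"],4))
print("TCP out mm",(1e3*r@o).round(2),"z",p[2].round(4),"yaw",np.degrees(np.arctan2(A[1,0],A[0,0])).round(1),"tilt",np.degrees(np.arctan2(-A[:,2]@o,-A[2,2])).round(2),"j6",s["qpos"][5].round(2))
print("per deg: trans(mm)",(A.T@np.cross(ax,r)*np.pi/180*1e3).round(3),"ang",(A.T@ax).round(4),"o tool",(A.T@o).round(3))
E
python3 -m handwheel '[{"translation":[0,0,0],"angular":[0,0,0],"hand":0.9},{"translation":[0,0,0],"angular":[0,0,0],"hand":0.9},{"translation":[0,0,0],"angular":[0,0,0],"hand":0.9},{"translation":[0,0,0],"angular":[0,0,0],"hand":0.9}]' 60
python3 arc.py
```

```text
clock: 7.58
position: [0.5608, 0.0314, 0.0715]
ee_rot: [0.0, 0.994, -0.11, 0.0]
contact_force: [-0.3, -1.3, 2.4]
width: 0.0134
gripper_force: 58.5
t 7.58 F_out -1.29 F [-0.3 -1.3  2.4] M [-0.25  0.09 -0.08] gf 58.5 w 0.0134
TCP out mm 0.1 z 0.0715 yaw -12.7 tilt 0.02 j6 1.72
per deg: trans(mm) [-0.239 -0.721  0.001] ang [-9.491e-01  3.149e-01 -3.000e-04] o tool [-0.315 -0.949 -0.   ]
```

```bash

python3 -m handwheel '[{"translation":[-0.00016,-0.0005,0],"angular":[-0.66,0.22,0],"hand":0.9},{"translation":[-0.00016,-0.0005,0],"angular":[-0.66,0.22,0],"hand":0.9},{"translation":[-0.00016,-0.0005,0],"angular":[-0.66,0.22,0],"hand":0.9},{"translation":[0,0,0],"angular":[0,0,0],"hand":0.9}]' 60; python3 arc.py
```

```text
clock: 7.92
position: [0.5606, 0.0333, 0.0715]
ee_rot: [0.019, 0.994, -0.109, 0.004]
contact_force: [-0.3, -1.2, 1.3]
width: 0.0132
gripper_force: 58.6
t 7.92 F_out -1.14 F [-0.3 -1.2  1.3] M [-0.43  0.01 -0.07] gf 58.6 w 0.0132
TCP out mm 2.04 z 0.0715 yaw -12.6 tilt 2.18 j6 1.77
per deg: trans(mm) [-0.238 -0.722  0.007] ang [-9.496e-01  3.136e-01 -5.000e-04] o tool [-0.313 -0.949 -0.038]
```

```bash

python3 -m handwheel '[{"translation":[-0.00016,-0.0005,0],"angular":[-0.66,0.22,0],"hand":0.9},{"translation":[0,0,0],"angular":[0,0,0],"hand":0.9}]' 60; python3 arc.py|head -2
python3 -m handwheel '[{"translation":[-0.00016,-0.0005,0],"angular":[-0.66,0.22,0],"hand":0.9},{"translation":[0,0,0],"angular":[0,0,0],"hand":0.9}]' 60; python3 arc.py|head -2
```

```text
clock: 8.08
position: [0.5606, 0.0338, 0.0714]
ee_rot: [0.024, 0.994, -0.11, 0.005]
contact_force: [-0.5, -2.3, 2.4]
width: 0.0133
gripper_force: 58.6
t 8.08 F_out -2.26 F [-0.5 -2.3  2.4] M [-0.37  0.   -0.05] gf 58.6 w 0.0133
TCP out mm 2.51 z 0.0714 yaw -12.6 tilt 2.85 j6 1.79
clock: 8.25
position: [0.5605, 0.0343, 0.0714]
ee_rot: [0.03, 0.993, -0.11, 0.007]
contact_force: [-0.8, -2.0, 1.9]
width: 0.013
gripper_force: 58.6
t 8.25 F_out -1.92 F [-0.8 -2.   1.9] M [-0.31  0.03 -0.06] gf 58.6 w 0.013
TCP out mm 3.01 z 0.0714 yaw -12.6 tilt 3.54 j6 1.81
```

```bash

python3 -m handwheel '[{"translation":[-0.00016,-0.0005,0],"angular":[-0.66,0.22,0],"hand":0.9},{"translation":[0,0,0],"angular":[0,0,0],"hand":0.9}]' 60; python3 arc.py|head -2
```

```text
clock: 8.42
position: [0.5605, 0.0346, 0.0714]
ee_rot: [0.036, 0.993, -0.11, 0.008]
contact_force: [-0.2, -2.1, 3.1]
width: 0.013
gripper_force: 58.7
t 8.42 F_out -2.03 F [-0.2 -2.1  3.1] M [-0.4   0.02 -0.06] gf 58.7 w 0.013
TCP out mm 3.32 z 0.0714 yaw -12.6 tilt 4.25 j6 1.82
```

```bash

python3 -m handwheel '[{"translation":[-0.00008,-0.00025,0],"angular":[-0.33,0.11,0],"hand":0.9},{"translation":[0,0,0],"angular":[0,0,0],"hand":0.9}]' 60; python3 arc.py|head -2
```

```text
clock: 8.58
position: [0.5605, 0.0346, 0.0714]
ee_rot: [0.039, 0.993, -0.11, 0.008]
contact_force: [0.6, -3.4, 2.0]
width: 0.0134
gripper_force: 58.7
t 8.58 F_out -3.4 F [ 0.6 -3.4  2. ] M [-0.48 -0.   -0.07] gf 58.7 w 0.0134
TCP out mm 3.36 z 0.0714 yaw -12.6 tilt 4.59 j6 1.83
```

It is caught at about 5 mm with 3.4 N. I'll back off and turn the nut 36° counter-clockwise, following its rise.

```bash

python3 -m handwheel '[{"translation":[0.00026,0.00081,0],"angular":[1.07,-0.36,0],"hand":0.9},{"translation":[0.00026,0.00081,0],"angular":[1.07,-0.36,0],"hand":0.9},{"translation":[0.00026,0.00081,0],"angular":[1.07,-0.36,0],"hand":0.9},{"translation":[0.00026,0.00082,0],"angular":[1.08,-0.35,0],"hand":0.9},{"translation":[0,0,0],"angular":[0,0,0],"hand":0.9}]' 60; python3 arc.py|head -2
python3 -m handwheel '[{"translation":[0,0,-0.0001],"angular":[0,0,-3],"hand":0.9},{"translation":[0,0,-0.0001],"angular":[0,0,-3],"hand":0.9},{"translation":[0,0,-0.0002],"angular":[0,0,-6],"hand":0.9},{"translation":[0,0,-0.0002],"angular":[0,0,-6],"hand":0.9},{"translation":[0,0,-0.0002],"angular":[0,0,-6],"hand":0.9},{"translation":[0,0,-0.0002],"angular":[0,0,-6],"hand":0.9},{"translation":[0,0,-0.0002],"angular":[0,0,-6],"hand":0.9},{"translation":[0,0,0],"angular":[0,0,0],"hand":0.9}]' 60; python3 arc.py
```

```text
clock: 9.0
position: [0.5607, 0.0314, 0.0714]
ee_rot: [-0.001, 0.994, -0.111, -0.0]
contact_force: [-0.9, 0.1, 2.7]
width: 0.0134
gripper_force: 58.9
t 9.0 F_out 0.2 F [-0.9  0.1  2.7] M [-0.09  0.01 -0.05] gf 58.9 w 0.0134
TCP out mm 0.09 z 0.0714 yaw -12.8 tilt -0.08 j6 1.72
clock: 9.67
position: [0.5606, 0.032, 0.0726]
ee_rot: [-0.0, 0.979, 0.203, 0.0]
contact_force: [-0.0, -0.9, 1.8]
width: 0.0137
gripper_force: 58.8
t 9.67 F_out -0.86 F [-0.  -0.9  1.8] M [-0.16  0.03 -0.17] gf 58.8 w 0.0137
TCP out mm 0.72 z 0.0726 yaw 23.4 tilt -0.02 j6 1.09
per deg: trans(mm) [ 0.237 -0.742  0.013] ang [-9.526e-01 -3.042e-01 -1.000e-04] o tool [ 0.304 -0.953  0.   ]
```

```bash

python3 -m handwheel '[{"translation":[0.00025,-0.00078,0],"angular":[-1,-0.32,0],"hand":0.9},{"translation":[0.00025,-0.00078,0],"angular":[-1,-0.32,0],"hand":0.9},{"translation":[0.00025,-0.00078,0],"angular":[-1,-0.32,0],"hand":0.9},{"translation":[0.00025,-0.00078,0],"angular":[-1,-0.32,0],"hand":0.9},{"translation":[0,0,0],"angular":[0,0,0],"hand":0.9}]' 60 >/dev/null; python3 arc.py|head -2
python3 -m handwheel '[{"translation":[0.00012,-0.00039,0],"angular":[-0.5,-0.16,0],"hand":0.9},{"translation":[0,0,0],"angular":[0,0,0],"hand":0.9}]' 60 >/dev/null; python3 arc.py|head -2
```

```text
t 10.08 F_out -2.2 F [ 0.2 -2.2  2. ] M [-0.32 -0.04 -0.1 ] gf 58.8 w 0.0132
TCP out mm 4.07 z 0.0725 yaw 23.4 tilt 4.33 j6 1.2
t 10.25 F_out -2.45 F [-0.2 -2.5  2.1] M [-0.22  0.02 -0.11] gf 58.9 w 0.0131
TCP out mm 4.05 z 0.0725 yaw 23.3 tilt 4.78 j6 1.21
```

```bash

python3 -m handwheel '[{"translation":[0.00012,-0.00039,0],"angular":[-0.5,-0.16,0],"hand":0.9},{"translation":[0,0,0],"angular":[0,0,0],"hand":0.9}]' 60 >/dev/null; python3 arc.py|head -2
python3 -m handwheel '[{"translation":[0,0,0],"angular":[0,0,0],"hand":0.9}]' 60 >/dev/null; python3 arc.py|head -2
```

```text
t 10.42 F_out 0.88 F [-0.5  0.8  4.3] M [-0.08  0.12 -0.19] gf 59.1 w 0.0134
TCP out mm 4.73 z 0.0727 yaw 23.3 tilt 5.24 j6 1.22
t 10.5 F_out -0.51 F [ 0.3 -0.5  4.3] M [ 0.01  0.14 -0.17] gf 59.2 w 0.0133
TCP out mm 4.68 z 0.0727 yaw 23.3 tilt 5.22 j6 1.22
```

The reaction moved upward as the collar began riding on the lip, so it is near free but still caught. I'll back off and turn 18° more.

```bash

python3 -m handwheel '[{"translation":[-0.00031,0.00098,0],"angular":[1.25,0.4,0],"hand":0.9},{"translation":[-0.00031,0.00098,0],"angular":[1.25,0.4,0],"hand":0.9},{"translation":[-0.00031,0.00097,0],"angular":[1.25,0.4,0],"hand":0.9},{"translation":[-0.00031,0.00097,0],"angular":[1.25,0.4,0],"hand":0.9},{"translation":[0,0,0],"angular":[0,0,0],"hand":0.9}]' 60 >/dev/null; python3 arc.py|head -2
python3 -m handwheel '[{"translation":[0,0,-0.0001],"angular":[0,0,-3],"hand":0.9},{"translation":[0,0,-0.0002],"angular":[0,0,-6],"hand":0.9},{"translation":[0,0,-0.0002],"angular":[0,0,-6],"hand":0.9},{"translation":[0,0,-0.0001],"angular":[0,0,-3],"hand":0.9},{"translation":[0,0,0],"angular":[0,0,0],"hand":0.9}]' 60 >/dev/null; python3 arc.py
```

```text
t 10.92 F_out 1.05 F [-0.1  1.   3.2] M [ 0.26 -0.01 -0.16] gf 59.0 w 0.0134
TCP out mm 0.01 z 0.0726 yaw 23.2 tilt -0.11 j6 1.1
t 11.33 F_out 0.14 F [-0.2  0.1  2.3] M [ 0.02  0.03 -0.19] gf 58.9 w 0.0127
TCP out mm 0.48 z 0.0733 yaw 41.4 tilt 0.0 j6 0.78
per deg: trans(mm) [ 0.461 -0.642  0.008] ang [-8.125e-01 -5.830e-01  1.000e-04] o tool [ 0.583 -0.812 -0.   ]
```

```bash

python3 -m handwheel '[{"translation":[0.00048,-0.00067,0],"angular":[-0.85,-0.61,0],"hand":0.9},{"translation":[0.00048,-0.00067,0],"angular":[-0.85,-0.61,0],"hand":0.9},{"translation":[0.00048,-0.00067,0],"angular":[-0.85,-0.61,0],"hand":0.9},{"translation":[0.00048,-0.00067,0],"angular":[-0.85,-0.61,0],"hand":0.9},{"translation":[0,0,0],"angular":[0,0,0],"hand":0.9}]' 60 >/dev/null; python3 arc.py|head -2
python3 -m handwheel '[{"translation":[0.00024,-0.00034,0],"angular":[-0.42,-0.3,0],"hand":0.9},{"translation":[0,0,0],"angular":[0,0,0],"hand":0.9}]' 60 >/dev/null; python3 arc.py|head -2
python3 -m handwheel '[{"translation":[0.00024,-0.00034,0],"angular":[-0.42,-0.3,0],"hand":0.9},{"translation":[0,0,0],"angular":[0,0,0],"hand":0.9}]' 60 >/dev/null; python3 arc.py|head -2
```

```text
t 11.75 F_out -0.86 F [-0.1 -0.9  1.3] M [-0.14  0.06 -0.17] gf 58.9 w 0.0132
TCP out mm 4.25 z 0.0732 yaw 41.4 tilt 4.3 j6 0.88
t 11.92 F_out 1.14 F [-0.1  1.1  2.1] M [ 0.    0.12 -0.14] gf 59.0 w 0.0136
TCP out mm 4.29 z 0.0732 yaw 41.3 tilt 4.74 j6 0.89
t 12.08 F_out 1.2 F [-0.8  1.1  2.6] M [ 0.12  0.12 -0.14] gf 59.0 w 0.0133
TCP out mm 4.53 z 0.0732 yaw 41.2 tilt 5.24 j6 0.9
```

```bash

python3 -m handwheel '[{"translation":[0.00024,-0.00034,0],"angular":[-0.42,-0.3,0],"hand":0.9},{"translation":[0,0,0],"angular":[0,0,0],"hand":0.9}]' 60 >/dev/null; python3 arc.py|head -2
python3 -m handwheel '[{"translation":[0.00024,-0.00034,0],"angular":[-0.42,-0.3,0],"hand":0.9},{"translation":[0,0,0],"angular":[0,0,0],"hand":0.9}]' 60 >/dev/null; python3 arc.py|head -2
```

```text
t 12.25 F_out -0.11 F [-0.3 -0.1  3.5] M [ 0.1   0.12 -0.19] gf 59.0 w 0.0135
TCP out mm 4.83 z 0.0732 yaw 41.2 tilt 5.76 j6 0.92
t 12.42 F_out -0.28 F [-1.2 -0.4  4. ] M [ 0.04  0.19 -0.18] gf 59.1 w 0.0131
TCP out mm 5.19 z 0.0733 yaw 41.2 tilt 6.29 j6 0.93
```

```bash

python3 -m handwheel '[{"translation":[-0.00072,0.00101,0],"angular":[1.27,0.91,0],"hand":0.9},{"translation":[-0.00072,0.00101,0],"angular":[1.27,0.91,0],"hand":0.9},{"translation":[-0.00072,0.00101,0],"angular":[1.27,0.91,0],"hand":0.9},{"translation":[-0.00072,0.00101,0],"angular":[1.27,0.91,0],"hand":0.9},{"translation":[0,0,0],"angular":[0,0,0],"hand":0.9}]' 60 >/dev/null; python3 arc.py|head -2
python3 -m handwheel '[{"translation":[0,0,-0.0001],"angular":[0,0,-3],"hand":0.9},{"translation":[0,0,-0.0002],"angular":[0,0,-6],"hand":0.9},{"translation":[0,0,-0.0002],"angular":[0,0,-5],"hand":0.9},{"translation":[0,0,0],"angular":[0,0,0],"hand":0.9}]' 60 >/dev/null; python3 arc.py
```

```text
t 12.83 F_out 1.5 F [-1.1  1.4  1.3] M [ 0.44  0.13 -0.16] gf 59.0 w 0.0135
TCP out mm -0.06 z 0.0732 yaw 41.2 tilt -0.1 j6 0.78
t 13.17 F_out -0.32 F [-0.  -0.3  2.2] M [ 0.16  0.15 -0.18] gf 58.9 w 0.0134
TCP out mm 0.44 z 0.0738 yaw 55.4 tilt 0.03 j6 0.54
per deg: trans(mm) [ 0.609 -0.516  0.007] ang [-6.465e-01 -7.629e-01  3.000e-04] o tool [ 0.763 -0.647 -0.001]
```

```bash

python3 -m handwheel '[{"translation":[0.00064,-0.00054,0],"angular":[-0.68,-0.8,0],"hand":0.9},{"translation":[0.00064,-0.00054,0],"angular":[-0.68,-0.8,0],"hand":0.9},{"translation":[0.00064,-0.00054,0],"angular":[-0.68,-0.8,0],"hand":0.9},{"translation":[0.00064,-0.00054,0],"angular":[-0.68,-0.8,0],"hand":0.9},{"translation":[0,0,0],"angular":[0,0,0],"hand":0.9}]' 60 >/dev/null; python3 arc.py|head -2
python3 -m handwheel '[{"translation":[0.00032,-0.00027,0],"angular":[-0.34,-0.4,0],"hand":0.9},{"translation":[0.00032,-0.00027,0],"angular":[-0.34,-0.4,0],"hand":0.9},{"translation":[0,0,0],"angular":[0,0,0],"hand":0.9}]' 60 >/dev/null; python3 arc.py|head -2
python3 -m handwheel '[{"translation":[0.00032,-0.00027,0],"angular":[-0.34,-0.4,0],"hand":0.9},{"translation":[0.00032,-0.00027,0],"angular":[-0.34,-0.4,0],"hand":0.9},{"translation":[0,0,0],"angular":[0,0,0],"hand":0.9}]' 60 >/dev/null; python3 arc.py|head -2
```

```text
t 13.58 F_out 0.15 F [-1.1  0.   1.4] M [-0.03  0.2  -0.16] gf 58.8 w 0.0136
TCP out mm 4.29 z 0.0737 yaw 55.4 tilt 4.32 j6 0.64
t 13.83 F_out 0.51 F [-1.3  0.4  0.6] M [ 0.16  0.21 -0.18] gf 58.7 w 0.0141
TCP out mm 4.72 z 0.0736 yaw 55.2 tilt 5.29 j6 0.66
t 14.08 F_out 0.65 F [-1.1  0.5  0.9] M [ 0.21  0.23 -0.16] gf 58.8 w 0.0132
TCP out mm 5.42 z 0.0736 yaw 55.2 tilt 6.34 j6 0.69
```

```bash

python3 -m handwheel '[{"translation":[0.00032,-0.00027,0],"angular":[-0.34,-0.4,0],"hand":0.9},{"translation":[0.00032,-0.00027,0],"angular":[-0.34,-0.4,0],"hand":0.9},{"translation":[0,0,0],"angular":[0,0,0],"hand":0.9}]' 60 >/dev/null; python3 arc.py|head -2
python3 -m handwheel '[{"translation":[0.00032,-0.00027,0],"angular":[-0.34,-0.4,0],"hand":0.9},{"translation":[0.00032,-0.00027,0],"angular":[-0.34,-0.4,0],"hand":0.9},{"translation":[0,0,0],"angular":[0,0,0],"hand":0.9}]' 60 >/dev/null; python3 arc.py|head -2
```

```text
t 14.33 F_out 0.88 F [-2.6  0.6  1.5] M [ 0.15  0.32 -0.16] gf 58.9 w 0.0134
TCP out mm 6.25 z 0.0736 yaw 55.1 tilt 7.4 j6 0.71
t 14.58 F_out -0.64 F [-1.8 -0.8  2.4] M [ 0.08  0.35 -0.19] gf 59.0 w 0.0135
TCP out mm 7.03 z 0.0736 yaw 55.1 tilt 8.46 j6 0.74
```

```bash

python3 -m handwheel '[{"translation":[0.00032,-0.00027,0],"angular":[-0.34,-0.4,0],"hand":0.9},{"translation":[0.00032,-0.00027,0],"angular":[-0.34,-0.4,0],"hand":0.9},{"translation":[0,0,0],"angular":[0,0,0],"hand":0.9}]' 60 >/dev/null; python3 arc.py|head -2
python3 -m handwheel '[{"translation":[0.00032,-0.00027,0],"angular":[-0.34,-0.4,0],"hand":0.9},{"translation":[0.00032,-0.00027,0],"angular":[-0.34,-0.4,0],"hand":0.9},{"translation":[0,0,0],"angular":[0,0,0],"hand":0.9}]' 60 >/dev/null; python3 arc.py
```

```text
t 14.83 F_out -0.2 F [-3.  -0.5  5.7] M [ 0.02  0.42 -0.24] gf 59.2 w 0.0134
TCP out mm 7.91 z 0.0735 yaw 55.0 tilt 9.5 j6 0.76
t 15.08 F_out 0.92 F [-2.3  0.7  5.6] M [ 0.05  0.5  -0.29] gf 59.3 w 0.0131
TCP out mm 8.78 z 0.0734 yaw 54.9 tilt 10.55 j6 0.79
per deg: trans(mm) [ 0.616 -0.523  0.005] ang [-6.473e-01 -7.622e-01 -1.000e-04] o tool [ 0.749 -0.636 -0.183]
```

It is still brushing the lip at about 15 mm of swing, with Fz up about 4 N, so it is very nearly free. I'll back off and turn 12° more.

```bash

python3 -m handwheel '[{"translation":[-0.00107,0.0009,0],"angular":[1.13,1.33,0],"hand":0.9},{"translation":[-0.00107,0.0009,0],"angular":[1.13,1.33,0],"hand":0.9},{"translation":[-0.00107,0.0009,0],"angular":[1.13,1.33,0],"hand":0.9},{"translation":[-0.00107,0.0009,0],"angular":[1.13,1.33,0],"hand":0.9},{"translation":[-0.00106,0.0009,0],"angular":[1.14,1.34,0],"hand":0.9},{"translation":[-0.00106,0.0009,0],"angular":[1.14,1.34,0],"hand":0.9},{"translation":[0,0,0],"angular":[0,0,0],"hand":0.9}]' 60 >/dev/null; python3 arc.py|head -2
python3 -m handwheel '[{"translation":[0,0,-0.0001],"angular":[0,0,-3],"hand":0.9},{"translation":[0,0,-0.0002],"angular":[0,0,-6],"hand":0.9},{"translation":[0,0,-0.0001],"angular":[0,0,-3],"hand":0.9},{"translation":[0,0,0],"angular":[0,0,0],"hand":0.9}]' 60 >/dev/null; python3 arc.py
```

```text
t 15.67 F_out 2.02 F [-0.6  2.   2.3] M [ 0.52  0.32 -0.11] gf 59.0 w 0.0134
TCP out mm -0.04 z 0.0737 yaw 55.2 tilt -0.1 j6 0.54
t 16.0 F_out -0.35 F [-2.  -0.6  0.8] M [ 0.17  0.37 -0.19] gf 58.9 w 0.0128
TCP out mm 0.49 z 0.0742 yaw 67.4 tilt 0.05 j6 0.33
per deg: trans(mm) [ 0.71  -0.382  0.008] ang [-4.741e-01 -8.804e-01  3.000e-04] o tool [ 0.88  -0.474 -0.001]
```

```bash

python3 -m handwheel '[{"translation":[0,0,0],"angular":[0,0,0],"hand":0.75},{"translation":[0,0,0],"angular":[0,0,0],"hand":0.75},{"translation":[0,0,0],"angular":[0,0,0],"hand":0.75},{"translation":[0,0,0],"angular":[0,0,0],"hand":0.8},{"translation":[0,0,0],"angular":[0,0,0],"hand":0.9},{"translation":[0,0,0],"angular":[0,0,0],"hand":0.9},{"translation":[0,0,0],"angular":[0,0,0],"hand":0.9},{"translation":[0,0,0],"angular":[0,0,0],"hand":0.9}]' 50 >/dev/null; python3 arc.py
python3 -m handwheel '[{"translation":[0.00075,-0.0004,0],"angular":[-0.5,-0.92,0],"hand":0.9},{"translation":[0.00075,-0.0004,0],"angular":[-0.5,-0.92,0],"hand":0.9},{"translation":[0.00075,-0.0004,0],"angular":[-0.5,-0.92,0],"hand":0.9},{"translation":[0.00075,-0.0004,0],"angular":[-0.5,-0.92,0],"hand":0.9},{"translation":[0,0,0],"angular":[0,0,0],"hand":0.9}]' 50 >/dev/null; python3 arc.py|head -2
python3 -m handwheel '[{"translation":[0.00038,-0.0002,0],"angular":[-0.25,-0.46,0],"hand":0.9},{"translation":[0.00038,-0.0002,0],"angular":[-0.25,-0.46,0],"hand":0.9},{"translation":[0,0,0],"angular":[0,0,0],"hand":0.9}]' 50 >/dev/null; python3 arc.py|head -2
python3 -m handwheel '[{"translation":[0.00038,-0.0002,0],"angular":[-0.25,-0.46,0],"hand":0.9},{"translation":[0.00038,-0.0002,0],"angular":[-0.25,-0.46,0],"hand":0.9},{"translation":[0,0,0],"angular":[0,0,0],"hand":0.9}]' 50 >/dev/null; python3 arc.py
```

```text
t 16.67 F_out 1.04 F [-0.3  1.   1.8] M [ 0.14  0.12 -0.15] gf 50.6 w 0.0133
TCP out mm 0.29 z 0.0746 yaw 67.3 tilt -0.0 j6 0.33
per deg: trans(mm) [ 0.716 -0.387  0.005] ang [-4.753e-01 -8.798e-01 -3.000e-04] o tool [ 0.88  -0.475  0.   ]
t 17.08 F_out -1.81 F [-0.2 -1.8  1.9] M [-0.2   0.09 -0.16] gf 50.6 w 0.0137
TCP out mm 4.2 z 0.0744 yaw 67.4 tilt 4.32 j6 0.43
t 17.33 F_out 0.05 F [-1.  -0.1  1.6] M [-0.12  0.12 -0.15] gf 50.6 w 0.0136
TCP out mm 4.72 z 0.0744 yaw 67.3 tilt 5.28 j6 0.45
t 17.58 F_out -0.51 F [-0.3 -0.5  2.5] M [-0.04  0.08 -0.16] gf 50.6 w 0.013
TCP out mm 5.51 z 0.0743 yaw 67.2 tilt 6.33 j6 0.48
per deg: trans(mm) [ 0.716 -0.386  0.007] ang [-4.746e-01 -8.802e-01 -4.000e-04] o tool [ 0.875 -0.472 -0.11 ]
```

```bash

python3 -m handwheel '[{"translation":[0.00038,-0.0002,0],"angular":[-0.25,-0.46,0],"hand":0.9},{"translation":[0.00038,-0.0002,0],"angular":[-0.25,-0.46,0],"hand":0.9},{"translation":[0.00038,-0.0002,0],"angular":[-0.25,-0.46,0],"hand":0.9},{"translation":[0,0,0],"angular":[0,0,0],"hand":0.9}]' 50 >/dev/null; python3 arc.py|head -2
python3 -m handwheel '[{"translation":[0.00038,-0.0002,0],"angular":[-0.25,-0.46,0],"hand":0.9},{"translation":[0.00038,-0.0002,0],"angular":[-0.25,-0.46,0],"hand":0.9},{"translation":[0,0,0],"angular":[0,0,0],"hand":0.9}]' 50 >/dev/null; python3 arc.py|head -2
python3 -m handwheel '[{"translation":[0.00038,-0.0002,0],"angular":[-0.25,-0.46,0],"hand":0.9},{"translation":[0.00038,-0.0002,0],"angular":[-0.25,-0.46,0],"hand":0.9},{"translation":[0,0,0],"angular":[0,0,0],"hand":0.9}]' 50 >/dev/null; python3 arc.py|head -2
```

```text
t 17.92 F_out 0.22 F [-0.6  0.2  2.3] M [-0.1   0.08 -0.1 ] gf 50.7 w 0.0133
TCP out mm 6.81 z 0.0742 yaw 67.2 tilt 7.91 j6 0.51
t 18.17 F_out -0.23 F [-0.5 -0.3  3.8] M [-0.12  0.16 -0.19] gf 50.8 w 0.0131
TCP out mm 7.65 z 0.0741 yaw 67.1 tilt 8.96 j6 0.54
t 18.42 F_out -0.46 F [-0.4 -0.5  4.6] M [-0.26  0.2  -0.17] gf 50.9 w 0.0139
TCP out mm 8.45 z 0.0741 yaw 67.0 tilt 10.0 j6 0.56
```

```bash

python3 -m handwheel '[{"translation":[0.00038,-0.0002,0],"angular":[-0.25,-0.46,0],"hand":0.9},{"translation":[0,0,0],"angular":[0,0,0],"hand":0.9}]' 50 >/dev/null; python3 arc.py|head -2
python3 -m handwheel '[{"translation":[0.00038,-0.0002,0],"angular":[-0.25,-0.46,0],"hand":0.9},{"translation":[0,0,0],"angular":[0,0,0],"hand":0.9}]' 50 >/dev/null; python3 arc.py|head -2
```

```text
t 18.58 F_out 0.01 F [-1.7 -0.2  5.1] M [-0.15  0.14 -0.18] gf 51.0 w 0.0134
TCP out mm 8.88 z 0.074 yaw 66.9 tilt 10.52 j6 0.58
t 18.75 F_out -0.01 F [-1.8 -0.2  5.5] M [-0.15  0.2  -0.12] gf 51.0 w 0.0134
TCP out mm 9.24 z 0.0739 yaw 66.9 tilt 11.06 j6 0.59
```

There is no outward resistance at 16 mm, beyond the 15 mm caught limit. I'll regrip in place to relieve the vertical strain, then continue slowly.

```bash

python3 -m handwheel '[{"translation":[0,0,0],"angular":[0,0,0],"hand":0.78},{"translation":[0,0,0],"angular":[0,0,0],"hand":0.78},{"translation":[0,0,0],"angular":[0,0,0],"hand":0.78},{"translation":[0,0,0],"angular":[0,0,0],"hand":0.82},{"translation":[0,0,0],"angular":[0,0,0],"hand":0.9},{"translation":[0,0,0],"angular":[0,0,0],"hand":0.9},{"translation":[0,0,0],"angular":[0,0,0],"hand":0.9}]' 30 >/dev/null; python3 arc.py
python3 -m handwheel '[{"translation":[0.00038,-0.0002,0],"angular":[-0.25,-0.46,0],"hand":0.9},{"translation":[0.00038,-0.0002,0],"angular":[-0.25,-0.46,0],"hand":0.9},{"translation":[0,0,0],"angular":[0,0,0],"hand":0.9}]' 30 >/dev/null; python3 arc.py|head -2
python3 -m handwheel '[{"translation":[0.00038,-0.0002,0],"angular":[-0.25,-0.46,0],"hand":0.9},{"translation":[0.00038,-0.0002,0],"angular":[-0.25,-0.46,0],"hand":0.9},{"translation":[0,0,0],"angular":[0,0,0],"hand":0.9}]' 30 >/dev/null; python3 arc.py|head -2
```

```text
t 19.33 F_out 0.53 F [ 0.9  0.6 -1.8] M [ 0.23 -0.17 -0.14] gf 29.8 w 0.0145
TCP out mm 9.29 z 0.0734 yaw 66.9 tilt 10.98 j6 0.59
per deg: trans(mm) [ 0.712 -0.384  0.008] ang [-4.753e-01 -8.798e-01 -3.000e-04] o tool [ 0.864 -0.467 -0.19 ]
t 19.58 F_out -0.9 F [ 0.7 -0.8 -3. ] M [ 0.05 -0.11 -0.1 ] gf 29.7 w 0.0144
TCP out mm 10.08 z 0.0733 yaw 66.8 tilt 12.1 j6 0.61
t 19.83 F_out -1.24 F [ 0.7 -1.2 -2.1] M [-0.07 -0.18 -0.16] gf 29.7 w 0.0144
TCP out mm 11.03 z 0.0732 yaw 66.7 tilt 13.15 j6 0.64
```

```bash

python3 -m handwheel '[{"translation":[0.00072,-0.00039,0],"angular":[-0.48,-0.88,0],"hand":0.9},{"translation":[0.00072,-0.00039,0],"angular":[-0.48,-0.88,0],"hand":0.9},{"translation":[0.00072,-0.00039,0],"angular":[-0.48,-0.88,0],"hand":0.9},{"translation":[0.00072,-0.00039,0],"angular":[-0.48,-0.88,0],"hand":0.9},{"translation":[0,0,0],"angular":[0,0,0],"hand":0.9}]' 30 >/dev/null; python3 arc.py
python3 -m handwheel '[{"translation":[0.00072,-0.00039,0],"angular":[-0.48,-0.88,0],"hand":0.9},{"translation":[0.00072,-0.00039,0],"angular":[-0.48,-0.88,0],"hand":0.9},{"translation":[0.00072,-0.00039,0],"angular":[-0.48,-0.88,0],"hand":0.9},{"translation":[0.00072,-0.00039,0],"angular":[-0.48,-0.88,0],"hand":0.9},{"translation":[0,0,0],"angular":[0,0,0],"hand":0.9}]' 30 >/dev/null; python3 arc.py
```

```text
t 20.25 F_out -2.2 F [ 0.6 -2.2 -3.6] M [ 0.02 -0.15 -0.07] gf 29.6 w 0.0141
TCP out mm 14.78 z 0.0721 yaw 66.3 tilt 17.18 j6 0.73
per deg: trans(mm) [ 0.715 -0.384  0.019] ang [-4.735e-01 -8.808e-01 -7.000e-04] o tool [ 0.842 -0.452 -0.295]
t 20.67 F_out -3.18 F [ 1.2 -3.1 -4.5] M [-0.02 -0.14 -0.07] gf 29.4 w 0.014
TCP out mm 17.74 z 0.071 yaw 65.7 tilt 21.19 j6 0.82
per deg: trans(mm) [ 0.714 -0.384  0.017] ang [-0.4737 -0.8807 -0.0009] o tool [ 0.821 -0.441 -0.362]
```

```bash

python3 -m handwheel '[{"translation":[0.00072,-0.00039,0.0001],"angular":[-0.48,-0.88,0],"hand":0.9},{"translation":[0.00072,-0.00039,0.0001],"angular":[-0.48,-0.88,0],"hand":0.9},{"translation":[0.00072,-0.00039,0.0001],"angular":[-0.48,-0.88,0],"hand":0.9},{"translation":[0.00072,-0.00039,0.0001],"angular":[-0.48,-0.88,0],"hand":0.9},{"translation":[0.00072,-0.00039,0.0001],"angular":[-0.48,-0.88,0],"hand":0.9},{"translation":[0.00072,-0.00039,0.0001],"angular":[-0.48,-0.88,0],"hand":0.9},{"translation":[0,0,0],"angular":[0,0,0],"hand":0.9}]' 30 >/dev/null; python3 arc.py
python3 -m handwheel '[{"translation":[0.00072,-0.00039,0.0001],"angular":[-0.48,-0.88,0],"hand":0.9},{"translation":[0.00072,-0.00039,0.0001],"angular":[-0.48,-0.88,0],"hand":0.9},{"translation":[0.00072,-0.00039,0.0001],"angular":[-0.48,-0.88,0],"hand":0.9},{"translation":[0.00072,-0.00039,0.0001],"angular":[-0.48,-0.88,0],"hand":0.9},{"translation":[0.00072,-0.00039,0.0001],"angular":[-0.48,-0.88,0],"hand":0.9},{"translation":[0.00072,-0.00039,0.0001],"angular":[-0.48,-0.88,0],"hand":0.9},{"translation":[0,0,0],"angular":[0,0,0],"hand":0.9}]' 30 >/dev/null; python3 arc.py
```

```text
t 21.25 F_out -1.39 F [ 0.2 -1.4 -1.8] M [ 0.04 -0.02 -0.12] gf 29.7 w 0.0147
TCP out mm 22.01 z 0.0688 yaw 64.5 tilt 27.21 j6 0.94
per deg: trans(mm) [ 0.712 -0.383  0.016] ang [-0.474  -0.8805 -0.0018] o tool [ 0.783 -0.421 -0.457]
t 21.83 F_out 0.32 F [-1.   0.2  1.3] M [ 0.03  0.1  -0.2 ] gf 30.2 w 0.014
TCP out mm 26.0 z 0.0659 yaw 62.9 tilt 33.23 j6 1.06
per deg: trans(mm) [ 0.706 -0.38   0.017] ang [-0.4742 -0.8804 -0.0025] o tool [ 0.737 -0.395 -0.548]
```

Forces are tiny, so I'll continue to about 47°.

```bash

python3 -m handwheel '[{"translation":[0.00072,-0.00039,0.00002],"angular":[-0.48,-0.88,0],"hand":0.9},{"translation":[0.00072,-0.00039,0.00002],"angular":[-0.48,-0.88,0],"hand":0.9},{"translation":[0.00072,-0.00039,0.00002],"angular":[-0.48,-0.88,0],"hand":0.9},{"translation":[0.00072,-0.00039,0.00002],"angular":[-0.48,-0.88,0],"hand":0.9},{"translation":[0.00072,-0.00039,0.00002],"angular":[-0.48,-0.88,0],"hand":0.9},{"translation":[0.00072,-0.00039,0.00002],"angular":[-0.48,-0.88,0],"hand":0.9},{"translation":[0,0,0],"angular":[0,0,0],"hand":0.9}]' 30 >/dev/null; python3 arc.py
python3 -m handwheel '[{"translation":[0.00072,-0.00039,0.00002],"angular":[-0.48,-0.88,0],"hand":0.9},{"translation":[0.00072,-0.00039,0.00002],"angular":[-0.48,-0.88,0],"hand":0.9},{"translation":[0.00072,-0.00039,0.00002],"angular":[-0.48,-0.88,0],"hand":0.9},{"translation":[0.00072,-0.00039,0.00002],"angular":[-0.48,-0.88,0],"hand":0.9},{"translation":[0.00072,-0.00039,0.00002],"angular":[-0.48,-0.88,0],"hand":0.9},{"translation":[0.00072,-0.00039,0.00002],"angular":[-0.48,-0.88,0],"hand":0.9},{"translation":[0.00072,-0.00039,0.00002],"angular":[-0.48,-0.88,0],"hand":0.9},{"translation":[0.00072,-0.00039,0.00002],"angular":[-0.48,-0.88,0],"hand":0.9},{"translation":[0,0,0],"angular":[0,0,0],"hand":0.9}]' 30 >/dev/null; python3 arc.py
```

```text
t 22.42 F_out 1.54 F [-1.   1.4  3.3] M [ 0.06  0.04 -0.19] gf 30.4 w 0.0144
TCP out mm 29.84 z 0.0627 yaw 60.9 tilt 39.26 j6 1.16
per deg: trans(mm) [ 0.703 -0.379  0.02 ] ang [-0.4744 -0.8803 -0.0029] o tool [ 0.683 -0.366 -0.633]
t 23.17 F_out 2.7 F [0.2 2.7 3.6] M [ 0.06 -0.   -0.2 ] gf 30.5 w 0.0142
TCP out mm 34.47 z 0.058 yaw 57.3 tilt 47.28 j6 1.27
per deg: trans(mm) [ 0.701 -0.378  0.024] ang [-0.4747 -0.8802 -0.0033] o tool [ 0.598 -0.32  -0.735]
```

```bash

python3 -m handwheel '[{"translation":[0,0,0],"angular":[0,0,0],"hand":0.8},{"translation":[0,0,0],"angular":[0,0,0],"hand":0.7},{"translation":[0,0,0],"angular":[0,0,0],"hand":0.6},{"translation":[0,0,0],"angular":[0,0,0],"hand":0.6},{"translation":[0,0,0],"angular":[0,0,0],"hand":0.6},{"translation":[0,0,-0.005],"angular":[0,0,0],"hand":0.6},{"translation":[0,0,-0.01],"angular":[0,0,0],"hand":0.6},{"translation":[0,0,-0.015],"angular":[0,0,0],"hand":0.6},{"translation":[0,0,-0.02],"angular":[0,0,0],"hand":0.6}]' 30 
python3 -m handwheel '[{"translation":[0,0,-0.02],"angular":[0,0,0],"hand":0.6},{"translation":[0,0,-0.03],"angular":[0,0,0],"hand":0.6},{"translation":[0,0,-0.03],"angular":[0,0,0],"hand":0.6},{"translation":[0,0,-0.02],"angular":[0,0,0],"hand":0.6},{"translation":[0,0,0],"angular":[0,0,0],"hand":0.6},{"translation":[0,0,0],"angular":[0,0,0],"hand":0.6}]'
python3 - <<'E'
from h import *
# check bolt lean: compare to initial images; expected cap location at several leans
o=np.array([np.cos(np.radians(95.7)),np.sin(np.radians(95.7)),0]);pv=np.array([.56,.0312,.028])
s=manip.get_state();im=manip.get_image("scene");t=manip.get_image("top");w=manip.get_image("wrist")
for n,i in(("scene",im),("top",t),("wrist",w)): cv2.imwrite(f"pics/f_{n}.png",i[:,:,::-1])
for d in(0,30,34,40,45,50,55):
    a=np.radians(d);X=pv+.0915*(np.sin(a)*o+np.cos(a)*np.array([0,0,1]))
    row=[]
    for n,i in(("scene",im),("top",t),("wrist",w)):
        u=proj(n,X,s); x,y=u.round().astype(int)
        row.append((u.round(0).tolist(), i[y-1:y+2,x-1:x+2].mean((0,1)).round().tolist() if 1<=y<478 and 1<=x<638 else None))
    print(d,row)
b=cv2.imread("pics/top0.png");dd=np.abs(t[:,:,::-1].astype(int)-b).sum(2)
for n,r in(("offcut",(290,320,440,482)),("screwdriver",(185,205,415,515)),("tape",(182,218,335,373)),("dog",(295,311,368,384)),("mallet",(160,285,193,237)),("tin",(296,340,212,256)),("glue",(200,243,122,170))):
    print(n,(dd[r[0]:r[1],r[2]:r[3]]>60).mean().round(3))
E
```

```text
clock: 23.92
position: [0.553, 0.1016, 0.0929]
ee_rot: [0.354, 0.763, 0.508, -0.187]
contact_force: [0.1, 0.9, 0.3]
width: 0.0341
gripper_force: 0.0
clock: 24.42
position: [0.5462, 0.1758, 0.1612]
ee_rot: [0.354, 0.763, 0.509, -0.185]
contact_force: [-0.3, -0.1, -0.4]
width: 0.0341
gripper_force: 0.0
0 [([209.0, 227.0], [109.0, 90.0, 70.0]), ([402.0, 248.0], [168.0, 164.0, 152.0]), ([355.0, 282.0], [183.0, 184.0, 171.0])]
30 [([237.0, 222.0], [89.0, 83.0, 80.0]), ([377.0, 251.0], [129.0, 108.0, 85.0]), ([337.0, 257.0], [151.0, 152.0, 142.0])]
34 [([240.0, 222.0], [88.0, 82.0, 79.0]), ([374.0, 252.0], [51.0, 49.0, 49.0]), ([334.0, 252.0], [79.0, 80.0, 75.0])]
40 [([245.0, 223.0], [84.0, 78.0, 74.0]), ([370.0, 253.0], [49.0, 48.0, 48.0]), ([329.0, 244.0], [81.0, 81.0, 80.0])]
45 [([249.0, 223.0], [68.0, 60.0, 52.0]), ([366.0, 254.0], [48.0, 45.0, 45.0]), ([325.0, 236.0], [50.0, 51.0, 49.0])]
50 [([252.0, 224.0], [79.0, 68.0, 57.0]), ([363.0, 254.0], [66.0, 63.0, 63.0]), ([320.0, 228.0], [46.0, 46.0, 45.0])]
55 [([255.0, 226.0], [99.0, 95.0, 91.0]), ([361.0, 255.0], [129.0, 111.0, 93.0]), ([316.0, 220.0], [82.0, 82.0, 81.0])]
offcut 0.336
screwdriver 0.002
tape 0.001
dog 0.578
mallet 0.223
tin 0.035
glue 0.531
```

Cap-dark pixels line up at 45–50° of lean in both the top and wrist views. I'll lift and straighten the arm, then recheck the bystanders unobstructed.

```bash

python3 -m handwheel '[{"translation":[-0.0195,0.0105,-0.0204],"angular":[0,0,0],"hand":0.6},{"translation":[-0.0195,0.0105,-0.0204],"angular":[0,0,0],"hand":0.6},{"translation":[-0.0195,0.0105,-0.0204],"angular":[0,0,0],"hand":0.6},{"translation":[-0.0195,0.0105,-0.0204],"angular":[0,0,0],"hand":0.6},{"translation":[0,0,0],"angular":[3,5.7,0],"hand":0.6},{"translation":[0,0,0],"angular":[3,5.7,0],"hand":0.6},{"translation":[0,0,0],"angular":[3,5.7,0],"hand":0.6},{"translation":[0,0,0],"angular":[3,5.7,0],"hand":0.6},{"translation":[0,0,0],"angular":[3,5.7,0],"hand":0.6},{"translation":[0,0,0],"angular":[3,5.7,0],"hand":0.6}]'
python3 -m handwheel '[{"translation":[0,0,0],"angular":[3,5.7,0],"hand":0.6},{"translation":[0,0,0],"angular":[0,0,0],"hand":0.6},{"translation":[0,0,0],"angular":[0,0,0],"hand":0.6}]'
python3 - <<'E'
from h import *
s=manip.get_state();A=rot(s["ee_rot"]);print(A.round(2),s["position"])
for n in("top","scene"):
    t=manip.get_image(n)[:,:,::-1];b=cv2.imread(f"pics/{n}0.png");cv2.imwrite(f"pics/g_{n}.png",t)
    R0={"top":(("offcut",(290,320,440,482)),("screwdriver",(185,205,415,515)),("tape",(182,218,335,373)),("dog",(295,311,368,384)),("mallet",(160,285,193,237)),("tin",(296,340,212,256)),("glue",(200,243,122,170))),
    "scene":(("offcut",(220,248,117,162)),("dog",(192,220,220,240)),("mallet",(180,305,400,487)),("glue",(155,232,468,518)),("tin",(140,183,343,388)),("tape",(280,326,258,306)))}[n]
    for k,r in R0:
        x=np.ascontiguousarray(b[r[0]:r[1],r[2]:r[3]]);y=np.ascontiguousarray(t[r[0]:r[1],r[2]:r[3]])
        m=cv2.matchTemplate(t[r[0]-8:r[1]+8,r[2]-8:r[3]+8].copy(),x,cv2.TM_CCOEFF_NORMED);_,v,_,l=cv2.minMaxLoc(m)
        print(n,k,"shift",(l[0]-8,l[1]-8),"score",round(v,3))
E
```

```text
clock: 25.4
position: [0.5453, 0.1735, 0.2811]
ee_rot: [0.066, 0.829, 0.554, -0.029]
contact_force: [0.6, -0.1, -0.3]
width: 0.0345
gripper_force: 0.0
clock: 25.65
position: [0.5453, 0.171, 0.2803]
ee_rot: [0.019, 0.832, 0.554, -0.005]
contact_force: [-0.4, 0.2, -0.4]
width: 0.0342
gripper_force: 0.0
[[ 0.39  0.92  0.01]
 [ 0.92 -0.39 -0.04]
 [-0.03  0.03 -1.  ]] [0.54531358 0.17104889 0.28030905]
top offcut shift (0, 0) score 0.996
top screwdriver shift (0, 0) score 0.999
top tape shift (0, 0) score 0.361
top dog shift (0, 0) score 0.997
top mallet shift (0, 0) score 0.998
top tin shift (0, 0) score 0.999
top glue shift (0, 0) score 0.999
scene offcut shift (0, 0) score 0.927
scene dog shift (0, 0) score 0.955
scene mallet shift (0, 0) score 0.999
scene glue shift (0, 0) score 0.999
scene tin shift (0, 0) score 0.999
scene tape shift (0, 0) score 0.999
```

```bash
python3 - <<'E'
from h import *
o=np.array([np.cos(np.radians(95.7)),np.sin(np.radians(95.7)),0]);pv=np.array([.56,.0312,.028])
s=manip.get_state();w=manip.get_image("wrist");g=cv2.cvtColor(w,cv2.COLOR_RGB2GRAY);sc=cv2.cvtColor(manip.get_image("scene"),cv2.COLOR_RGB2GRAY)
for d in range(0,66,5):
    a=np.radians(d);r=np.sin(a)*o+np.cos(a)*np.array([0,0,1]);q=np.cross(o,[0,0,1])
    out=[]
    for n,i in(("wrist",g),("scene",sc)):
        for X in(pv+.088*r, pv+.089*r+.0165*(np.array(q)*np.cos(.5)), pv+.045*r):
            x,y=proj(n,X,s).round().astype(int); out.append((x,y,int(i[y,x]) if 0<=y<480 and 0<=x<640 else -1))
    print(d,*[tuple(map(int,z)) for z in out])
E
```

```text
0 (379, 319, 97) (391, 314, 34) (373, 301, 97) (209, 228, 141) (212, 235, 99) (214, 243, 168)
5 (376, 314, 99) (388, 309, 30) (372, 299, 97) (214, 227, 148) (217, 233, 111) (216, 242, 169)
10 (373, 308, 98) (385, 303, 26) (370, 296, 97) (219, 226, 163) (221, 232, 91) (218, 241, 167)
15 (370, 302, 94) (382, 297, 163) (369, 293, 97) (223, 225, 140) (226, 231, 159) (221, 241, 130)
20 (367, 296, 74) (379, 291, 122) (367, 291, 96) (228, 224, 134) (231, 231, 162) (223, 241, 118)
25 (364, 290, 41) (376, 285, 69) (366, 288, 88) (232, 224, 140) (235, 230, 147) (225, 240, 135)
30 (361, 284, 56) (372, 279, 64) (365, 285, 77) (236, 224, 87) (239, 230, 119) (227, 240, 109)
35 (358, 278, 62) (369, 272, 53) (363, 282, 77) (240, 224, 84) (243, 230, 96) (229, 240, 161)
40 (355, 272, 57) (366, 266, 56) (362, 279, 72) (244, 224, 83) (247, 230, 103) (231, 240, 111)
45 (353, 266, 62) (364, 261, 149) (361, 277, 61) (248, 225, 64) (251, 231, 96) (233, 241, 72)
50 (350, 261, 69) (361, 255, 112) (359, 274, 142) (251, 226, 65) (254, 232, 87) (234, 241, 70)
55 (348, 256, 91) (359, 250, 57) (358, 272, 95) (254, 227, 99) (257, 233, 87) (236, 241, 72)
60 (346, 251, 141) (356, 245, 110) (357, 269, 113) (256, 228, 90) (260, 234, 88) (237, 242, 130)
65 (344, 247, 128) (354, 241, 140) (356, 267, 94) (259, 230, 89) (262, 236, 145) (239, 243, 146)
```

Every view puts the cap at about 45–48° of lean, past the 34° needed. Nothing else on the bench has moved, so I'm handing in.

```bash
python3 -c "
from rig import manip
print(manip.sign_off())"
```

```text
the job is handed in; nothing more can be done
None
```

I loosened the wing nut 80° by feel until the bolt came free, swung the bolt outward to about 47° (34° needed), let go, saw no bystander moved except that the tape measure and the screwdriver were each clear in only one camera view, and handed in at about 26 s of the 72 s limit.

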